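Lay the firelighter carton down on the hearth board

TASK

The carton of firelighters stands on its end on the slate hearth board. Push it near its top with the fingers so that it tips over towards the iron stop bar and lands flat inside the brass outline, then slide it along the board until its end sits squarely against the bar. Do not pick the carton up, and leave the cups and the stack of bowls where they are.

Things in the scene. Friction and masses are not known exactly. Their poses are not given: they have to be found in the camera images.
- board: Dark slate board fixed on the table, 360 (x) by 220 (y) by 12 mm thick; origin at the centre of its underside on the table top, z up, x along the board towards the stop bar. A flush brass outline (strips 6 mm wide) marks the carton's place: inner edges at y = -80 and +80 mm and x = -130 mm; the stop bar closes it at x = +150 mm.
- stop_face (a point): Centre of the face of the fixed dark iron stop bar that looks back along the board (-x), at x = 150, y = 0, z = 22 mm of the board. The bar is 170 mm long across the board (y), 20 mm thick, its top 20 mm above the slate.
- carton: Full, closed cardboard carton, loose, 0.18 to 0.35 kg, 45 mm thick (x) by 80 wide (y) by 160 tall (z), paper band round it. Origin at the centre of its underside. It starts upright on the slate inside the outline, its broad +x face turned to the bar within 6 degrees; tipped over its lower +x edge it lies 45 mm high on that face, its top end 25 to 75 mm short of the bar.
- carton_top (a point): Centre of the carton's top end face, 160 mm from its origin along the carton's z.
- cup_a: Footed cream ceramic cup with dark rim and foot, 95 mm across, 85 mm tall, handle to its +y reaching 77 mm from the axis; origin at the centre of its underside. Stands on the table beside the board. Leave alone.
- cup_b: A second cup of the same shape and size, origin likewise, beside the board. Leave alone.
- bowls: Stack of four nested bowls of the same ware, one solid piece, 134 mm across, 123 mm tall; origin at the centre of its underside. Stands on the table on the other side of the board. Leave alone.
Things that resemble listed ones, but are neither listed nor needed, are in the scene too. There is more than one size of the carton; the job needs the largest.

How it is judged:
By the outcome, as a careful person would: the job done as asked, in the order asked, and still so for the second after the job is handed in, with the robot touching nothing.
It also fails if it takes over 40 s, if anything falls off the work surface, if the arm or the gripper's body presses on something with over 40 N, if the wrist force passes 120 N, or if a joint passes its speed limit or range.

ROBOT

A 6-joint arm with a two-finger parallel gripper is mounted at the origin on the work surface. World frame = base frame: x ahead of the robot, y to its left, z up, the work surface at z = 0. Lengths are in m, angles in rad, forces in N, time in s.
With the tool pointing down it reaches from about 0.325 to 0.85 m from the base axis. Payload 4.4 kg.
Tool frame: the origin (TCP) lies midway between the tips of the shut fingers; the grasp point (between the pads) lies 19 mm behind it; z points along the fingers, y is the line along which they close (so a half turn about z gives the same grasp; the last joint's range is limited). The gripper opens to 94 mm and grips with 3 to 60 N. Pads are 16 mm wide; open, the fingers measure 119 mm over their backs; the gripper's body (75 mm by 177 mm) begins 78 mm behind the grasp point.
Start: joints at [1.008, 0.207, 1.542, -0, 1.393, -0.15], TCP at [0.23, 0.527, 0.182] pointing down, gripper open.
Joint ranges: [-2.73, 2.73], [-0.86, 2.22], [0.23, 2.46], [-1.11, 4.25], [0.08, 2.63], [-2.82, 2.82]. Speed limits (rad/s): [2.79, 2.79, 3.14, 3.14, 3.14, 3.14].

INTERFACE

Orientations are given as a rotation vector (axis times angle).
In Python, from rig import env, get_image, camera_params gives the robot as it stands.
- The arm moves only by the tool servo_tool, never from a script. Its argument "steps" is a list of rows, each a list of 3 entries, a list of its own where there are three numbers: the finger opening in cm, from 0 to 9.4, then the shift along the world's x, y, z in cm, then the turn about the world's z in degrees. A call has 1 to 20 rows; each row is the pose to reach, as a shift and turn from the pose commanded when the call began; what a row does not reach only later rows make up. A row lasts 1/10 s, in which the tool goes at most 50 mm and 8.59 degrees, less where a joint would pass 70% of its speed; a pose out of reach is approached as far as the arm can. A call with a gripper value outside its range is refused whole. The fingers move at their own pace and stop on an object; the grip force is fixed at half the most. Time passes only in rows, so rows that repeat a pose let the fingers close. It gives the time, the measured TCP pose, the force, the opening and the grip force at its end, in the units of the state.
- env.sense(): the state, without advancing time (a new reading comes with each control period).
- get_image(name): name is "scene" or "side" or "wrist"; returns (picture, depth): 420x560x3 uint8, red, green, blue; 420x560 float32, m along the optical axis (not along the pixel's ray), 0 where there is no reading.
- camera_params(name): a dict with "fx", "fy", "cx", "cy" (pixels), "R" (3x3) and "t" (3): a world point X has camera coordinates R X + t. Camera axes: x right, y down, z forward; pixel columns grow to the right and rows downward; lengths in m; the calibration is good to about 2 mm. The wrist camera is an equidistant fisheye: a pixel r from the principal point sees the ray r / f radians off the axis. A picture is of the moment at which its call begins: read the wrist's pose just before it. camera_params takes no time and is no camera call; for the wrist camera it gives the pose at the moment of the call.
- env.hand_in(): hands the job in; it is judged then, once.
The state is a dict: "time": time; "joints": joint angles; "qvel": joint speeds; "joint_torque": joint torques, N m; "tcp_pos": TCP position; "ee_rot": TCP orientation; "force": force on the tool from outside, world axes, zero at the start; "torque": the same for the moment, N m; "opening": opening from 0.0 (shut) to 1.0 (fully open); "grip_force": force on a finger pad.
Only numpy, scipy, OpenCV 4.12 (cv2) and the standard library are available. Lean on these libraries where they do the work, as an engineer would, in place of code of your own. Each camera call takes 0.05 s, during which the arm holds its last target. There are 200 camera calls.

## Working session

There is one attempt and no reset: what is moved stays moved. The work goes in short steps, Python scripts to look and compute and a tool call to move; the robot and the scene stay as the last step left them, time stands still between calls to the robot, and variables do not carry over. Pictures are saved under pics/ and viewed, at most 10 in all, crops included, and the job is handed in when it is done.

Besides the shell and the picture viewer there is one more tool, called after "Call:" as a command line: name --argument value ..., lists and objects as JSON in quotes. servo_tool: Moves the arm, as the interface text tells. Its arguments: {"type":"object","properties":{"steps":{"type":"array"}},"required":["steps"]}

```bash
mkdir -p pics; cat > h.py <<'E'
import numpy as np,cv2
from rig import env,get_image,camera_params
def cloud(name):
    p=camera_params(name);im,d=get_image(name)
    v,u=np.mgrid[:420,:560]
    c=np.stack([(u-p['cx'])/p['fx']*d,(v-p['cy'])/p['fy']*d,d],-1)
    P=(c-np.array(p['t']))@np.array(p['R'])
    P[d==0]=np.nan
    return im,d,P
def save(n,im): cv2.imwrite('pics/'+n,cv2.cvtColor(im,cv2.COLOR_RGB2BGR))
E
python3 - <<'E'
from h import *
for n in('scene','side'):
    im,d,P=cloud(n); np.savez(n+'.npz',im=im,P=P); save(n+'.png',im)
    p=camera_params(n);print(n,p['fx'],-np.array(p['R']).T@p['t'],np.array(p['R'])[2])
print(env.sense())
E
```

```text
scene 469.07777026391415 [ 1.37761033 -0.12921504  0.70336364] [-0.81171279  0.17618679 -0.55684878]
side 465.74462048703043 [0.50730682 0.58853967 0.76206079] [ 0.06554805 -0.66219896 -0.74645562]
{'time': 0.1, 'joints': array([ 1.00849633e+00,  2.07361222e-01,  1.54275672e+00, -5.49261323e-06,
        1.39353396e+00, -1.50487369e-01]), 'qvel': array([ 0.0009622 , -0.00294748, -0.00328523, -0.00216444,  0.00043895,
        0.00022513]), 'joint_torque': array([-1.51069878e-03, -3.71865964e+01, -2.82291788e+01,  6.99419319e-02,
        3.12095764e-02, -3.59404316e-05]), 'tcp_pos': array([0.22974813, 0.52626989, 0.18081777]), 'ee_rot': array([-6.42164827e-01, -3.07453047e+00,  3.03367265e-03]), 'force': array([-0.23154385, -0.53319212, -0.21239842]), 'torque': array([ 0.01297915, -0.00345188, -0.02676355]), 'grip_force': 0.0, 'opening': 1.0006384782660542}
```

View pics/scene.png

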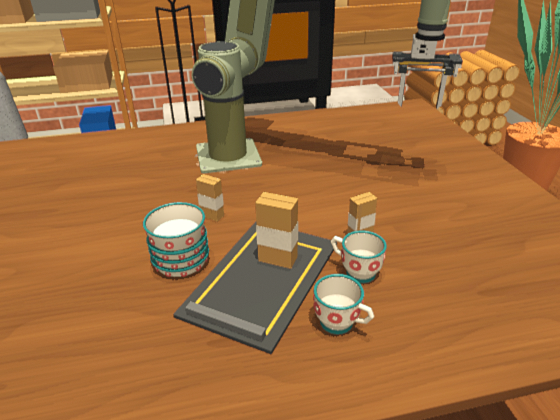

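View pics/side.png

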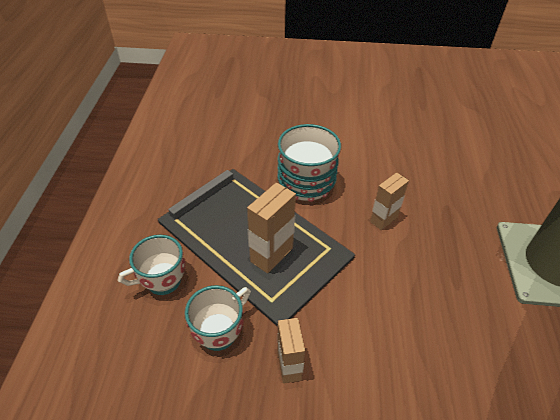

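Scene view: three cartons, at about (277,230), (209,197) and (362,213). The one at (277,230) stands on the slate inside the brass outline and is clearly the largest; it is at (272,228) in the side view. Cups are at (363,255) and (340,303), bowls at (178,240), and the stop bar at (225,318).

```bash
python3 - <<'E'
from h import *
T=[];B=[];S=[];Y=[]
for n in('scene','side'):
    z=np.load(n+'.npz');im,P=z['im'],z['P']
    if n=='scene': save('crop.png',cv2.resize(im[160:350,150:400],None,fx=3,fy=3))
    hsv=cv2.cvtColor(im,cv2.COLOR_RGB2HSV).astype(int)
    zz=P[...,2]; near=(np.abs(P[...,0]-.5)<.35)&(np.abs(P[...,1])<.4)
    top=near&(zz>.164)&(zz<.18)
    yel=near&(hsv[...,0]>20)&(hsv[...,0]<35)&(hsv[...,1]>110)&(hsv[...,2]>130)&(abs(zz-.012)<.006)
    dark=near&(hsv[...,1]<70)&(hsv[...,2]<90)&(abs(zz-.012)<.006)
    bar=near&(hsv[...,1]<70)&(zz>.027)&(zz<.037)&(hsv[...,2]<140)
    for nm,m in(('top',top),('yel',yel),('board',dark|yel),('bar',bar)):
        m=cv2.morphologyEx(m.astype(np.uint8),cv2.MORPH_OPEN,np.ones((2,2),np.uint8))
        k,l,st,_=cv2.connectedComponentsWithStats(m)
        if k<2: print(n,nm,'none');continue
        i=1+np.argmax(st[1:,4]); q=P[l==i] if nm!='yel' else P[m>0]
        c,s,a=cv2.minAreaRect((q[:,:2]*1000).astype(np.float32))
        print(n,nm,len(q),'c',np.round(c),'size',np.round(s),'ang',round(a,1),'z',np.round(np.median(q[:,2]),4))
    # cups & bowls: anything above table off board
    m=near&(zz>.05)&(zz<.16)
    k,l,st,_=cv2.connectedComponentsWithStats(m.astype(np.uint8))
    for i in range(1,k):
        if st[i,4]>150:
            q=P[l==i];c,s,a=cv2.minAreaRect((q[:,:2]*1000).astype(np.float32))
            print('  obj px',st[i,:4],'c',np.round(c),np.round(s),round(a),'zmax',q[:,2].max().round(3))
E
```

```text
scene top 565 c [447.  74.] size [ 71. 310.] ang 71.4 z nan
scene yel 727 c [nan nan] size [0. 0.] ang 0.0 z nan
scene board 428 c [663.  61.] size [ 57. 290.] ang 62.6 z 0.0127
scene bar 22 c [ 711. -147.] size [24.  2.] ang 50.4 z 0.0281
  obj px [196 174  27  32] c [335. -88.] [61. 37.] 49 zmax 0.115
  obj px [348 192  29  34] c [513. 259.] [37. 60.] 15 zmax 0.115
  obj px [143 202  65  62] c [ 508. -177.] [132. 135.] 59 zmax 0.126
  obj px [256 204  42  52] c [583.  38.] [91. 42.] 83 zmax 0.16
  obj px [331 230  56  40] c [643. 206.] [105.  95.] 88 zmax 0.088
  obj px [313 274  61  48] c [770. 120.] [108.  95.] 76 zmax 0.088
side top 996 c [538. -14.] size [207.  55.] ang 67.7 z nan
side yel 692 c [608.  -4.] size [167. 287.] ang 50.1 z nan
side board 10820 c [603.  21.] size [250. 381.] ang 51.3 z nan
side bar 584 c [ 729. -101.] size [168.  17.] ang 52.4 z nan
  obj px [278 124  64  66] c [ 504. -175.] [134. 133.] 68 zmax 0.126
  obj px [374 173  35  42] c [331. -86.] [60. 34.] 46 zmax 0.115
  obj px [248 199  48  63] c [553.  58.] [93. 43.] 26 zmax 0.16
  obj px [118 235  68  52] c [770. 114.] [ 95. 107.] 90 zmax 0.087
  obj px [185 285  66  61] c [640. 207.] [108.  94.] 85 zmax 0.088
  obj px [278 318  27  53] c [511. 260.] [32. 57.] 15 zmax 0.116
```

View pics/crop.png

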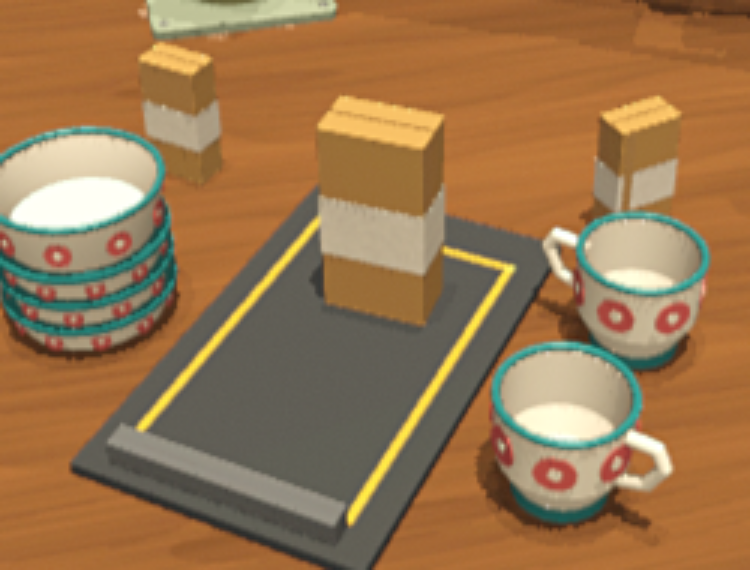

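The crop confirms it: the tall carton at crop (380,210) stands on the slate inside the brass outline. The other two, at crop (180,110) and (640,155), are smaller and stand off the board. Next I'll refine the board and carton poses by casting rays onto the known planes.

```bash
cat >> h.py <<'E'
def ray(name,uv,z):
    p=camera_params(name);R=np.array(p['R']);o=-R.T@p['t'];uv=np.asarray(uv,float)
    d=np.c_[(uv[:,0]-p['cx'])/p['fx'],(uv[:,1]-p['cy'])/p['fy'],np.ones(len(uv))]@R
    return (o+d*((z-o[2])/d[:,2])[:,None])[:,:2]*1000
E
python3 - <<'E'
from h import *
ang={}
for n in('scene','side'):
    z=np.load(n+'.npz');im,P=z['im'],z['P'];zz=P[...,2]
    hsv=cv2.cvtColor(im,cv2.COLOR_RGB2HSV).astype(int)
    roi=np.zeros(zz.shape,bool); 
    if n=='scene': roi[215:340,175:335]=1
    else: roi[165:325,155:360]=1
    yel=roi&(hsv[...,0]>20)&(hsv[...,0]<35)&(hsv[...,1]>120)&(hsv[...,2]>150)&(np.nan_to_num(zz,nan=9)<.03)
    v,u=np.nonzero(yel); q=ray(n,np.c_[u,v],.012)
    c,s,a=cv2.minAreaRect(q.astype(np.float32)); print(n,'yel',len(q),np.round(c,1),np.round(s,1),round(a,2))
    w=np.nan_to_num(zz)
    def comp(m,box):
        m=m.copy();mm=np.zeros_like(m);mm[box]=m[box]
        k,l,st,_=cv2.connectedComponentsWithStats(mm.astype(np.uint8));i=1+np.argmax(st[1:,4]);v,u=np.nonzero(l==i);return np.c_[u,v]
    tb=np.s_[190:215,250:305] if n=='scene' else np.s_[178:228,240:302]
    t=comp((w>.167)&(w<.178),tb); q=ray(n,t,.172)
    c,s,a=cv2.minAreaRect(q.astype(np.float32)); print(n,'top',len(q),np.round(c,1),np.round(s,1),round(a,2))
    bb=np.s_[300:340,180:270] if n=='scene' else np.s_[168:220,160:240]
    t=comp((w>.028)&(w<.036)&(hsv[...,1]<90),bb); q=ray(n,t,.032)
    c,s,a=cv2.minAreaRect(q.astype(np.float32)); print(n,'bar',len(q),np.round(c,1),np.round(s,1),round(a,2))
E
```

```text
scene yel 717 [611.2  -7.1] [175.2 287.3] 51.85
scene top 516 [568.3  38.8] [81.9 53.9] 55.66
scene bar 772 [ 735.4 -103. ] [172.   23.9] 51.78
side yel 138 [610.2  -7.7] [172.1 283. ] 51.8
side top 943 [561.9  42.9] [83.3 47.4] 56.73
side bar 577 [ 729.4 -100.8] [170.7  23. ] 51.71
```

Measured against the given sizes:
- **Board:** origin at about (605, −3) mm, x axis at −38.2°. The outline measures 172–175 × 283–287 mm and the bar centre is about (731, −102), both as expected.
- **Carton:** top centre at about (562.5, 42.5) mm, yaw about −33.5°, which is 4.5° off the board. That gives a landing gap of about 28 mm, within the stated 25–75 mm.

Next I move behind the carton, aligned with it, with the tip at z ≈ 0.15.

Call:
servo_tool --steps '[[4,[1,-1.6,0],0],[4,[3,-4.8,0],-1],[4,[5.6,-9,0],-3],[4,[8.2,-13,0],-5],[4,[10.8,-17.2,0],-7],[4,[13.4,-21.4,0],-9],[4,[16,-25.6,0],-10],[4,[18.6,-29.7,0],-10],[4,[21.2,-33.8,-0.5],-10],[4,[23.8,-38,-1],-10],[4,[25.8,-41.2,-2],-10],[4,[27.2,-43.4,-3],-10],[4,[28,-44.7,-3],-10],[4,[28.2,-45,-3],-10],[4,[28.2,-45,-3],-10]]'

```text
time: 1.6
tcp_pos: [0.5122, 0.0773, 0.1521]
ee_rot: [-0.908, -3.007, -0.001]
force: [-0.6, 0.1, 0.8]
opening: 0.425
grip_force: 0.0
```

Call:
servo_tool --steps '[[4,[0.4,-0.3,0],0],[4,[0.8,-0.6,0],0],[4,[1.3,-0.8,0],0],[4,[1.7,-1.1,0],0],[4,[2.0,-1.3,0],0],[4,[2.2,-1.5,0],0],[4,[2.4,-1.6,0],0],[4,[2.6,-1.7,0],0],[4,[2.8,-1.9,0],0],[4,[3.0,-2.0,0],0],[4,[3.2,-2.1,0],0],[4,[3.4,-2.2,0],0],[4,[3.6,-2.4,0],0],[4,[3.8,-2.5,0],0],[4,[3.8,-2.5,0],0]]'

```text
time: 3.1
tcp_pos: [0.5504, 0.0517, 0.1519]
ee_rot: [0.908, 3.007, 0.0]
force: [0.1, -0.0, -0.1]
opening: 0.422
grip_force: 0.0
```

```bash
python3 - <<'E'
from h import *
s=env.sense();print(s['time'],s['force'],s['tcp_pos'])
a,_=get_image('scene');b,_=get_image('side')
save('p1.png',np.hstack([cv2.resize(a[150:350,170:400],None,fx=1.7,fy=1.7),cv2.resize(b[150:350,170:400],None,fx=1.7,fy=1.7)]))
E
```

```text
3.1 [ 0.1094944  -0.04798038 -0.13064568] [0.55041563 0.05173551 0.15185071]
```

View pics/p1.png

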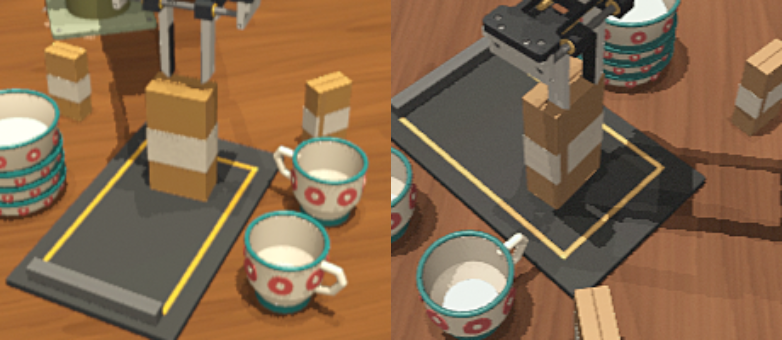

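The fingers are at the carton's back face near its top, at (190,80) in the left half, with the carton still standing. I'll push on.

Call:
servo_tool --steps '[[4,[0.2,-0.1,0],0],[4,[0.4,-0.3,0],0],[4,[0.6,-0.4,0],0],[4,[0.8,-0.5,0],0],[4,[1.0,-0.7,0],0],[4,[1.2,-0.8,0],0],[4,[1.4,-0.9,0],0],[4,[1.6,-1.1,0],0],[4,[1.8,-1.2,0],0],[4,[2.0,-1.3,0],0],[4,[2.2,-1.5,0],0],[4,[2.4,-1.6,0],0],[4,[2.6,-1.7,0],0],[4,[2.8,-1.9,0],0],[4,[3.0,-2.0,0],0],[4,[3.2,-2.1,0],0],[4,[3.4,-2.3,0],0],[4,[3.4,-2.3,0],0],[4,[3.4,-2.3,0],0]]'

```text
time: 5.1
tcp_pos: [0.5842, 0.0289, 0.1518]
ee_rot: [-0.908, -3.007, -0.0]
force: [0.6, 0.0, -0.4]
opening: 0.425
grip_force: 0.0
```

```bash
cat >> h.py <<'E'
def lying(n,box,z=.057):
    im,d,P=cloud(n);zz=np.nan_to_num(P[...,2])
    m=np.zeros(zz.shape,np.uint8);m[box]=((abs(zz-z)<.005)[box])
    m=cv2.morphologyEx(m,cv2.MORPH_OPEN,np.ones((3,3),np.uint8))
    k,l,st,_=cv2.connectedComponentsWithStats(m);i=1+np.argmax(st[1:,4]);v,u=np.nonzero(l==i)
    c,s,a=cv2.minAreaRect(ray(n,np.c_[u,v],z).astype(np.float32))
    c=np.array(c);psi=np.radians(-38.2);D=c-[605,-3]
    print(n,len(u),np.round(c,1),np.round(s,1),round(a,1),'board xy',np.round([D@[np.cos(psi),np.sin(psi)],D@[-np.sin(psi),np.cos(psi)]],1))
    return im
E
python3 - <<'E'
from h import *
a=lying('scene',np.s_[200:325,180:330]);b=lying('side',np.s_[170:290,180:320])
save('p2.png',np.hstack([cv2.resize(a[150:350,170:400],None,fx=1.7,fy=1.7),cv2.resize(b[150:350,170:400],None,fx=1.7,fy=1.7)]))
E
```

```text
scene 84 [ 546.3 -129.3] [15.9 50.5] 51.2 board xy [  32.  -135.5]
side 96 [ 526.9 -119.5] [17.4 47.5] 66.6 board xy [  10.7 -139.9]
```

View pics/p2.png

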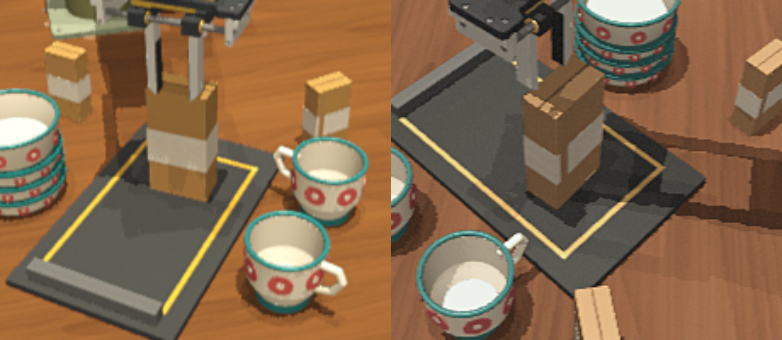

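The carton has not tipped, at (182,150) in the left half and (563,135) in the right. The fingers seem to have gone over it, so I need the true height of the fingertips against the carton top before going on.

```bash
python3 - <<'E'
from h import *
for n in('scene','side'):
    im,d,P=cloud(n);np.savez(n+'2.npz',im=im,P=P)
    old=np.load(n+'.npz')['P']
    q=P.reshape(-1,3);q=q[~np.isnan(q[:,0])]*1000
    D=q[:,:2]-[562.5,42.5];nx=np.array([.834,-.552]);ny=np.array([.552,.834])
    a=D@nx;b=D@ny
    # top profile: z percentile along n bins across |b|<35
    for lo in range(-60,80,10):
        k=(a>=lo)&(a<lo+10)&(abs(b)<45)&(q[:,2]>30)&(q[:,2]<245)
        z=np.sort(q[k,2]); h,_=np.histogram(z,bins=[30,60,90,120,140,150,160,165,170,175,180,190,200,220,245])
        print(n,lo,h)
im,_=get_image('side')
save('p3.png',cv2.resize(im[140:290,200:350],None,fx=4,fy=4,interpolation=cv2.INTER_CUBIC))
E
```

```text
scene -60 [0 0 0 0 0 0 0 0 0 0 0 0 0 0]
scene -50 [0 0 0 0 0 0 0 0 0 0 0 0 0 0]
scene -40 [0 0 0 0 0 0 0 0 0 0 0 0 0 0]
scene -30 [2 0 0 0 0 0 0 1 1 0 0 0 0 0]
scene -20 [15 13 13 11  5  5  3  3 57  0  0  0  0  0]
scene -10 [14 17 21 12  6  7  4  3 57  0  0  0  0  0]
scene 0 [17 13 18 10  5  7  2  4 60  0  0  0  0  0]
scene 10 [15 19 18 13  7  5  3  3 65  2  3  2  4 15]
scene 20 [355 374 400 278 140 144  67  75  60   2  13  17  34  41]
scene 30 [  0   0   0   0   0   0   0   0   1  10  48  48 104 143]
scene 40 [0 0 0 0 0 0 0 0 0 0 0 0 0 0]
scene 50 [0 0 0 0 0 0 0 0 0 0 0 0 0 0]
scene 60 [0 0 0 0 0 0 0 0 0 0 0 0 0 0]
scene 70 [0 0 0 0 0 0 0 0 0 0 0 0 0 0]
side -60 [0 0 0 0 0 0 0 0 0 0 0 0 0 0]
side -50 [0 0 0 0 0 0 0 0 0 0 0 0 0 0]
side -40 [0 0 0 0 0 0 0 0 0 0 0 0 0 0]
side -30 [240 265 283 199 104 104  59  55  42   0   0   0   0   0]
side -20 [ 45  39  45  34  16  19  10  16 194   1   0   0   0   0]
side -10 [ 35  38  41  33  16  15  11  19 188   0   0   0   0   0]
side 0 [ 37  35  52  32  15  15   8  12 190   0   0   0   0   0]
side 10 [ 38  39  39  29  14  17   9  11 186  12  42  50 110 145]
side 20 [11 16 15 11  4  3  2  5 40  7 30 38 73 91]
side 30 [ 0  0  0  0  0  0  0  0  1  1  6 12 25  3]
side 40 [0 0 0 0 0 0 0 0 0 0 0 0 0 0]
side 50 [0 0 0 0 0 0 0 0 0 0 0 0 0 0]
side 60 [0 0 0 0 0 0 0 0 0 0 0 0 0 0]
side 70 [0 0 0 0 0 0 0 0 0 0 0 0 0 0]
```

View pics/p3.png

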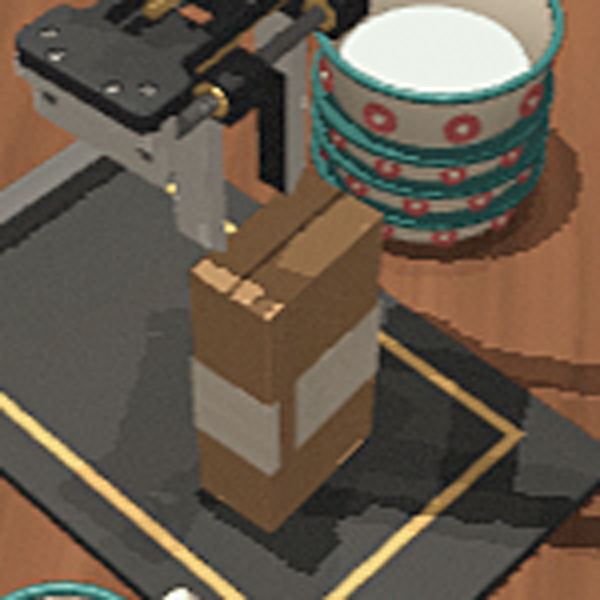

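The picture shows the carton at (285,390) untouched. The fingertips at (215,240) are just past its +x side and above its top. The open tips sit at z ≈ 0.177, about 25 mm above the reported TCP. I'll rise, retreat, lower behind the carton and measure the tips again.

Call:
servo_tool --steps '[[4,[0,0,1],0],[4,[0,0,2.5],0],[4,[-1.5,1,2.5],0],[4,[-3.5,2.3,2.5],0],[4,[-5.5,3.6,2.5],0],[4,[-7.2,4.8,2.5],0],[4,[-7.6,5.0,2],0],[4,[-7.6,5.0,0],0],[4,[-7.6,5.0,-2],0],[4,[-7.6,5.0,-3],0],[4,[-7.6,5.0,-3],0],[4,[-7.6,5.0,-3],0]]'

```text
time: 6.55
tcp_pos: [0.509, 0.0787, 0.1225]
ee_rot: [0.908, 3.007, 0.0]
force: [-0.1, -0.2, 0.1]
opening: 0.426
grip_force: 0.0
```

```bash
python3 - <<'E'
from h import *
s=env.sense();t=s['tcp_pos']*1000;print(s['time'],t,s['force'],s['opening'])
for n in('scene','side'):
    im,d,P=cloud(n)
    q=P.reshape(-1,3);px=np.stack(np.meshgrid(np.arange(560),np.arange(420)),-1).reshape(-1,2);k=~np.isnan(q[:,0]);q=q[k]*1000;px=px[k]
    D=q[:,:2]-t[:2];nx=np.array([.834,-.552]);ny=np.array([.552,.834]);a=D@nx;b=D@ny
    k=(abs(a)<14)&(abs(b)<50)&(q[:,2]>60)&(q[:,2]<230)
    z=q[k,2];print(n,k.sum(),np.sort(z)[:8].round(1),'a',np.percentile(a[k],[2,98]).round(1),'b',np.histogram(b[k],bins=range(-50,51,10))[0])
    kk=k&(b>0);print('  + finger low',np.sort(q[kk,2])[:6].round(1),px[kk][np.argmin(q[kk,2])] if kk.any() else '')
    kk=k&(b<0);print('  - finger low',np.sort(q[kk,2])[:6].round(1))
    save('p4_%s.png'%n,im)
E
```

```text
6.55 [508.9834426   78.65513411 122.45521986] [-0.0951968  -0.1651807   0.07687911] 0.42624031045549204
scene 481 [146.9 148.4 149.3 149.4 149.6 149.8 150.6 151.2] a [-7.  12.7] b [  0  23 178  53   0   0   0 116 111   0]
  + finger low [149.3 149.6 152.7 153.8 153.9 155. ] [296 197]
  - finger low [146.9 148.4 149.4 149.8 150.6 151.2]
side 456 [145.7 146.  146.2 146.6 147.5 147.6 147.7 148.1] a [-10.3   6.7] b [  0  25 217   9   0   0   2  93 110   0]
  + finger low [145.7 149.1 150.2 152.3 153.8 153.9] [297 239]
  - finger low [146.  146.2 146.6 147.5 147.6 147.7]
```

The tips are at z ≈ 0.146, so they overlap the carton's top by 26 mm with a gap of about 34 mm to its back face. Pushing now.

Call:
servo_tool --steps '[[4,[0.8,-0.5,0],0],[4,[1.7,-1.1,0],0],[4,[2.3,-1.5,0],0],[4,[2.6,-1.7,0],0],[4,[2.8,-1.9,0],0],[4,[3.0,-2.0,0],0],[4,[3.2,-2.1,0],0],[4,[3.4,-2.3,0],0],[4,[3.6,-2.4,0],0],[4,[3.8,-2.5,0],0],[4,[4.0,-2.6,0],0],[4,[4.2,-2.8,0],0],[4,[4.4,-2.9,0],0],[4,[4.4,-2.9,0],0]]'

```text
time: 8.05
tcp_pos: [0.5524, 0.0497, 0.1218]
ee_rot: [0.908, 3.007, -0.0]
force: [-0.1, 0.2, -0.6]
opening: 0.424
grip_force: 0.1
```

```bash
python3 - <<'E'
from h import *
s=env.sense();print(s['time'],s['tcp_pos'],s['force'])
a,_=get_image('scene');b,_=get_image('side')
save('p5.png',np.hstack([cv2.resize(a[150:350,170:400],None,fx=1.7,fy=1.7),cv2.resize(b[150:350,170:400],None,fx=1.7,fy=1.7)]))
E
```

```text
8.05 [0.55244599 0.04970343 0.12181171] [-0.07787815  0.2488512  -0.59377607]
```

View pics/p5.png

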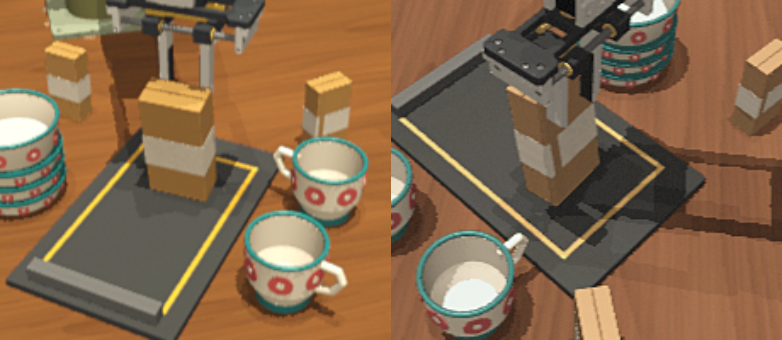

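The carton is now tilting towards the bar, its top shifted to (178,97) in the left half, with the fingers behind it. I'll keep pushing until it falls.

Call:
servo_tool --steps '[[4,[0.2,-0.1,0],0],[4,[0.4,-0.3,0],0],[4,[0.6,-0.4,0],0],[4,[0.8,-0.5,0],0],[4,[1.0,-0.7,0],0],[4,[1.2,-0.8,0],0],[4,[1.4,-0.9,0],0],[4,[1.6,-1.1,0],0],[4,[1.8,-1.2,0],0],[4,[2.0,-1.3,0],0],[4,[2.2,-1.5,0],0],[4,[2.4,-1.6,0],0],[4,[2.4,-1.6,0],0],[4,[2.4,-1.6,0],0],[4,[2.4,-1.6,0],0],[4,[2.4,-1.6,0],0]]'

```text
time: 9.75
tcp_pos: [0.5761, 0.034, 0.1218]
ee_rot: [-0.908, -3.007, 0.0]
force: [-0.3, -0.0, -0.4]
opening: 0.428
grip_force: 0.0
```

```bash
python3 - <<'E'
from h import *
s=env.sense();print(s['time'],s['tcp_pos'],s['force'])
a=lying('scene',np.s_[200:325,180:330]);b=lying('side',np.s_[170:290,180:320])
save('p6.png',np.hstack([cv2.resize(a[150:350,170:400],None,fx=1.7,fy=1.7),cv2.resize(b[150:350,170:400],None,fx=1.7,fy=1.7)]))
E
```

```text
9.75 [0.57605063 0.03400036 0.12183118] [-0.29543579 -0.03012285 -0.36436631]
scene 2143 [655.9 -19.5] [ 83.4 164.4] 56.8 board xy [50.2 18.5]
side 2392 [651.  -17.5] [ 83.9 161.9] 56.3 board xy [45.1 17. ]
```

View pics/p6.png

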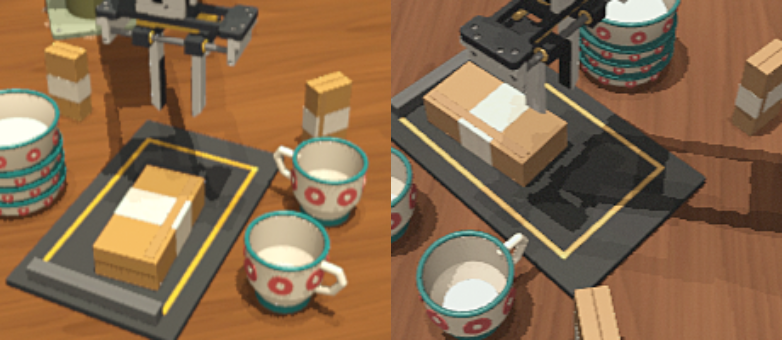

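The carton lies flat inside the outline with its centre at board (47.5, 17.7) mm, yawed +4.7°, and its end about 23 mm short of the bar. I'll go down behind its rear end with the fingers squared to the bar.

Call:
servo_tool --steps '[[4,[-0.7,0.6,0],-2],[4,[-1.3,1.1,0],-4],[4,[-1.5,1.25,0],-4.6],[4,[-1.5,1.25,-1],-4.6],[4,[-1.5,1.25,-3],-4.6],[4,[-1.5,1.25,-5],-4.6],[4,[-1.5,1.25,-7],-4.6],[4,[-1.5,1.25,-8.5],-4.6],[4,[-1.5,1.25,-10],-4.6],[4,[-1.5,1.25,-11],-4.6],[4,[-1.5,1.25,-11],-4.6],[4,[-1.5,1.25,-11],-4.6]]'

```text
time: 11.05
tcp_pos: [0.5615, 0.0464, 0.012]
ee_rot: [1.028, 2.968, 0.0]
force: [-0.7, -0.6, 1.2]
opening: 0.423
grip_force: 0.0
```

```bash
python3 - <<'E'
from h import *
s=env.sense();t=s['tcp_pos']*1000;print(s['time'],t,s['force'],s['opening'])
psi=np.radians(-38.2);ux=np.array([np.cos(psi),np.sin(psi)]);uy=np.array([-ux[1],ux[0]])
D=t[:2]-[605,-3];print('tcp board',D@ux,D@uy)
a=lying('scene',np.s_[200:325,180:330]);b=lying('side',np.s_[170:290,180:320])
for n in('scene','side'):
    im,d,P=cloud(n);q=P.reshape(-1,3);q=q[~np.isnan(q[:,0])]*1000
    D=q[:,:2]-t[:2];A=D@ux;B=D@uy
    for sg in(1,-1):
        k=(abs(A)<14)&(sg*B>12)&(sg*B<42)&(q[:,2]>22)&(q[:,2]<80);print(n,sg,k.sum(),np.sort(q[k,2])[:5].round(),np.percentile(A[k],[2,98]).round(1) if k.any() else '')
E
```

```text
11.05 [561.5399046   46.37130048  12.02627367] [-0.71774138 -0.58635358  1.24266367] 0.42345978153749386
tcp board -64.68504225885405 11.922688949969626
scene 2127 [655.8 -19.8] [ 82.8 164.6] 56.5 board xy [50.4 18.2]
side 1184 [676.7 -34. ] [ 84.7 100.9] 56.8 board xy [75.5 20. ]
scene 1 100 [40. 40. 43. 44. 45.] [-6.9 12.3]
scene -1 123 [35. 36. 37. 37. 38.] [-6.6 12.9]
side 1 125 [37. 38. 41. 41. 42.] [-10.2   9. ]
side -1 139 [35. 35. 36. 37. 37.] [-9.8  6.9]
```

The tips are at z ≈ 0.035 behind the carton's end. I'll slide it along the board's x axis.

Call:
servo_tool --steps '[[4,[0.4,-0.3,0],0],[4,[0.8,-0.6,0],0],[4,[1.1,-0.85,0],0],[4,[1.3,-1.0,0],0],[4,[1.5,-1.2,0],0],[4,[1.7,-1.35,0],0],[4,[1.9,-1.5,0],0],[4,[2.1,-1.65,0],0],[4,[2.3,-1.8,0],0],[4,[2.5,-1.95,0],0],[4,[2.7,-2.1,0],0],[4,[2.9,-2.3,0],0],[4,[3.1,-2.45,0],0],[4,[3.3,-2.6,0],0],[4,[3.3,-2.6,0],0]]'

```text
time: 12.75
tcp_pos: [0.5947, 0.0198, 0.0118]
ee_rot: [1.028, 2.968, -0.001]
force: [-0.6, 0.1, 0.5]
opening: 0.421
grip_force: 0.1
```

```bash
python3 - <<'E'
from h import *
s=env.sense();print(s['time'],s['tcp_pos'],s['force'])
lying('scene',np.s_[200:325,180:330])
E
```

```text
12.75 [0.5947337  0.019839   0.01183913] [-0.62812286  0.10451713  0.51669805]
scene 2240 [666.3 -34.8] [ 84.1 170.1] 52.1 board xy [67.9 12.9]
```

The carton is squared now, at 52.1° against the bar's 51.8°, with about 5 mm still to go. I'll close that gently.

Call:
servo_tool --steps '[[4,[0.1,-0.08,0],0],[4,[0.2,-0.16,0],0],[4,[0.3,-0.24,0],0],[4,[0.4,-0.31,0],0],[4,[0.4,-0.31,0],0]]'

```text
time: 13.3
tcp_pos: [0.5977, 0.0176, 0.0119]
ee_rot: [-1.027, -2.968, -0.0]
force: [-3.1, 2.8, 3.2]
opening: 0.423
grip_force: 2.0
```

Call:
servo_tool --steps '[[4,[0.1,-0.08,0],0],[4,[0.2,-0.16,0],0],[4,[0.2,-0.16,0],0]]'

```text
time: 13.6
tcp_pos: [0.5976, 0.0176, 0.0119]
ee_rot: [-1.026, -2.963, -0.002]
force: [-6.9, 6.2, 7.8]
opening: 0.426
grip_force: 5.0
```

The arm has stalled with about 9 N along the board, so the end is seated on the bar. I'll back off straight and rise.

Call:
servo_tool --steps '[[4,[-0.3,0.24,0],0],[4,[-0.8,0.6,0],0],[4,[-1.6,1.3,0],0],[4,[-2.8,2.2,0],0],[4,[-4,3.1,0],0],[4,[-4,3.1,2],0],[4,[-4,3.1,5],0],[4,[-4,3.1,9],0],[4,[-5,3.9,13],0],[4,[-8,6.3,16],0],[4,[-12,9.4,17],0],[4,[-14,11,17],0],[4,[-14,11,17],0]]'

```text
time: 14.9
tcp_pos: [0.457, 0.128, 0.1822]
ee_rot: [-1.022, -2.971, -0.001]
force: [-0.4, -0.1, -0.7]
opening: 0.426
grip_force: 0.0
```

```bash
python3 - <<'E'
from h import *
s=env.sense();print(s['time'],s['tcp_pos'],s['force'])
a=lying('scene',np.s_[200:325,180:330]);b=lying('side',np.s_[170:290,180:320])
save('p7.png',np.hstack([cv2.resize(a[150:350,140:400],None,fx=1.5,fy=1.5),cv2.resize(b[150:350,140:400],None,fx=1.5,fy=1.5)]))
E
```

```text
14.9 [0.45698814 0.12797468 0.18216112] [-0.42118159 -0.12813549 -0.71172686]
scene 2257 [671.  -39.2] [ 84.  164.5] 51.7 board xy [74.2 12.3]
side 2361 [665.5 -36.8] [ 83.8 162.1] 51.7 board xy [68.4 10.9]
```

View pics/p7.png

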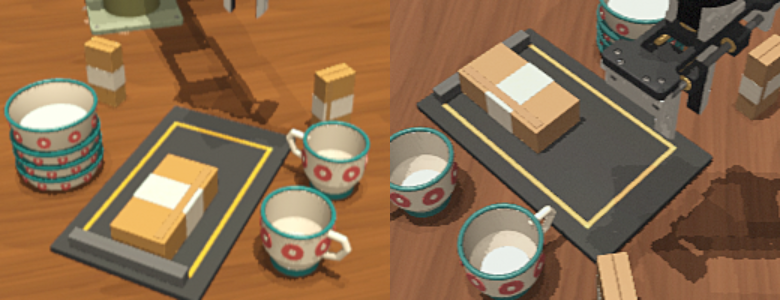

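The carton lies flat inside the outline, at (165,200) in the left half, with its end square against the bar. It is at board x ≈ 71 mm where 70 is ideal, and its yaw equals the bar's. The cups and bowls have not moved and the tool is clear, so I'm handing in.

```bash
python3 -c "
from rig import env
print(env.hand_in())"
```

```text
the job is handed in; nothing more can be done
None
```

I tipped the carton over inside the brass outline, slid it until its end was square against the stop bar, left the cups and bowls untouched, and handed the job in at about 15 s; the first push passed just above the carton without touching it, so I lowered the fingers and repeated it.

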